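# Unscrew the tall tea jar and lay its cap on the coaster

## Robot

A 6-joint arm with a two-finger parallel gripper is mounted at the origin on the work surface. World frame = base frame: x ahead of the robot, y to its left, z up, the work surface at z = 0. Lengths are in mm, angles in rad, forces in N, time in s.
With the tool pointing down it reaches from about 275 to 825 mm from the base axis. Payload 4.9 kg.
Tool frame: the origin (TCP) lies on the centre line of the jaws, within the pads' length; the fingertips stand 25 mm ahead of it and the grasp point (between the pads) lies 6 mm ahead of it; z points along the fingers, y is the line along which they close (so a half turn about z gives the same grasp; the last joint's range is limited). The gripper opens to 85 mm and grips with 20 to 120 N. Pads are 22 mm wide; open, the fingers measure 114 mm over their backs; the gripper's body (76 mm by 85 mm) begins 54 mm behind the grasp point. The pads swing forward as they close: fully open they stand 13 mm farther back than shut.
Start: joints at [-1.299, 0.326, -0.193, 1.052, 0, 1.437], TCP at [217.128, -505.346, 256.281] pointing down, gripper open.
Joint ranges: [-2.65, 2.65], [-0.97, 1.79], [-1.3, 1.35], [-1.93, 2.1], [-1.47, 1.37], [-3.14, 3.14]. Speed limits (rad/s): [2.57, 2.57, 3.14, 3.14, 3.14, 3.14].

## Interface

Orientations are given as a 3x3 rotation matrix whose columns are the frame's x, y, z axes.
In Python, from station import * gives the robot as it stands.
- The arm moves only by the tool step_arm, never from a script. Its argument "rows" is a list that holds one entry, the list of rows, each a list of 6 numbers: the shift along the tool's x, y, z in mm, then the turn, a rotation vector about the tool's x, y, z in rad. A call has 1 to 12 rows; each row shifts and turns the commanded pose from where the row before left it, along the tool's axes as they then stand; what a row does not reach is not made up. A row lasts 1/8 s, in which the tool goes at most 62.5 mm and 10.7 degrees, less where a joint would pass 70% of its speed; a pose out of reach is approached as far as the arm can. A call with a gripper value outside its range is refused whole. "gripper" is the opening, from -1 (shut) to 1 (fully open), set as the call begins (left out, the last holds). The fingers move at their own pace and stop on an object; "grip_force" is the grip in N (left out, the last holds). Time passes only in rows, so rows that do not move let the fingers close. It gives the time, the measured TCP pose, the force, the opening and the grip force at its end, in the units of the state.
- sense(): the state, without advancing time (a new reading comes with each control period).
- capture(name): name is "scene" or "top" or "wrist"; returns a dict with "pixels" (420x560x3 uint8, blue, green, red), "fov_y" (degrees; the focal length in pixels is half the picture's height over the tangent of half this angle, whatever the lens; pixels are square), "cx", "cy" (the principal point, pixels), "rvec" (rotation vector, rad) and "tvec" (3), from world to camera coordinates, as OpenCV has them. Camera axes: x right, y down, z forward; pixel columns grow to the right and rows downward; lengths in mm; the calibration is good to about 2 mm. The wrist camera is an equidistant fisheye: a pixel r from the principal point sees the ray r / f radians off the axis. A picture is of the moment at which its call begins. There is no depth.
- finish_job(): hands the job in; it is judged then, once.
The state is a dict: "time": time; "joint_pos": joint angles; "joint_vel": joint speeds; "joint_torque": joint torques, N m; "tcp_pos": TCP position; "ee_rot": TCP orientation; "ft_force": force on the tool from outside, world axes, zero at the start; "torque": the same for the moment, N m; "opening": finger opening in mm; "finger_force": force on a finger pad.
Only numpy, scipy, OpenCV 4.12 (cv2) and the standard library are available. Lean on these libraries where they do the work, as an engineer would, in place of code of your own. Each camera call takes 0.05 s, during which the arm holds its last target. There are 200 camera calls.

## Task

Open the taller of the two steel jars for making tea: unscrew its black cap anticlockwise, letting go and taking a fresh grip between twists, until it comes free and lifts straight off. Then set the cap down, right way up, in the middle of the square wooden coaster: lower it on, do not drop it, and let go.

Things in the scene. Friction and masses are not known exactly. Their poses are not given: they have to be found in the camera images.
- cap_mid (a point): Centre, half-way up, of the taller jar's round black screw cap: 54 mm across, 30 mm high, 60 g, ribbed sides. z up; x along the pale ridge on its top, from centre to rim. It starts 108 to 132 deg clockwise (from above) of open. Turn it anticlockwise, against a light drag (0.1 N m), until its x points as the jar's x does; lugs hold it down until then.
- ridge_tip (a point): Outer end of the pale ridge on the cap's top (25 mm from the cap's axis, 15 mm above its centre). The cap is free when the ridge is within 10 deg of the jar's mark; a sprung seal then pushes it up 1 to 2 mm and it lifts straight up, clearing the neck after 16 mm. A firm stop ends the turn about 10 deg past open.
- jar: The taller of two steel jars with black caps (the other is 50 mm lower, a bystander). Fixed to the shelf on a rubber foot. Origin: centre of its underside; z up, also the cap's axis. 76 mm across up to the shoulder at 125 mm; closed cap's underside at 129 mm, top at 159 mm. x points to a small pale mark on the shoulder, which shows the cap's open position.
- coaster_top (a point): Centre of the upper face of the loose square wooden coaster lying flat on the shelf: 100 x 100 x 10 mm, 120 g; this point is 10 mm above the shelf, z up, x and y along its edges.
Not all that is in view belongs to the job. What is meant by the part that bears cap_mid is not blue, purple or turquoise, and is the larger of those in its own colour.

How it is judged (in metres and radians):
On the way, in this order (a step that is already met when the one before it is completed fails the run):
1. The cap is turned, still seated on the jar, to its open position (ridge within 20 degrees of the jar's mark) (angle between the x axis of cap_mid and the x axis of jar, either way round below 0.35 rad and z of cap_mid in the frame of jar below 0.154 m and horizontal distance between cap_mid and jar below 0.01 m).
2. The cap is lifted clear of the neck, straight above the jar (z of cap_mid in the frame of jar above 0.16 m and horizontal distance between cap_mid and jar below 0.035 m).
3. The cap is lowered by the fingers to within 15 mm of the coaster, over its middle, and not dropped (horizontal distance between cap_mid and coaster_top below 0.025 m and z of cap_mid in the frame of coaster_top below 0.03 m and contact force between the fingers and cap above 0.5 N).
At the end, for the whole second after the job is handed in: The cap is off the jar and lies at rest, right way up (within 10 degrees), flat on the coaster, its centre within 22 mm of the coaster's centre, and the coaster lies flat on the shelf (horizontal distance between cap_mid and coaster_top below 0.022 m and z of cap_mid in the frame of coaster_top between 0.01 and 0.02 m and angle between cap_mid's own z axis and vertical below 0.175 rad and height (world z) of coaster_top below 0.016 m and linear speed of cap below 0.03 m/s); the robot touches nothing.
It also fails if it takes over 48 s, if anything falls off the work surface, if the arm or the gripper's body presses on something with over 40 N, if the wrist force passes 120 N, or if a joint passes its speed limit or range.

## Working session

There is one attempt and no reset: what is moved stays moved. The work goes in short steps, Python scripts to look and compute and a tool call to move; the robot and the scene stay as the last step left them, time stands still between calls to the robot, and variables do not carry over. Pictures are saved under pics/ and viewed, at most 10 in all, crops included, and the job is handed in when it is done.

Besides the shell and the picture viewer there is one more tool, called after "Call:" by a JSON object that holds its "name" and its "arguments", one argument or row to a line. step_arm: Moves the arm, as the interface text tells. Its arguments: {"type":"object","properties":{"rows":{"type":"array","items":{"type":"array","items":{"type":"array","items":{"type":"number"}}}},"gripper":{"type":"number"},"grip_force":{"type":"number"}},"required":["rows"]}

```bash
mkdir -p pics; ls
cat > h.py <<'E'
from station import *
import numpy as np, cv2
def cam(n):
    c=capture(n); c['f']=c['pixels'].shape[0]/2/np.tan(np.radians(c['fov_y'])/2)
    c['R']=cv2.Rodrigues(np.array(c['rvec'],float))[0]; c['t']=np.array(c['tvec'],float).ravel(); c['n']=n
    return c
def ray(c,u,v):
    x=(u-c['cx'])/c['f']; y=(v-c['cy'])/c['f']
    if c['n']=='wrist':
        r=np.hypot(x,y); k=np.sin(r)/r if r>1e-9 else 1; d=np.array([x*k,y*k,np.cos(r)])
    else: d=np.array([x,y,1.])
    d=c['R'].T@d; return -c['R'].T@c['t'], d/np.linalg.norm(d)
def onz(c,u,v,z):
    o,d=ray(c,u,v); return o+d*(z-o[2])/d[2]
def tri(c1,p1,c2,p2):
    o1,d1=ray(c1,*p1);o2,d2=ray(c2,*p2)
    s=np.linalg.lstsq(np.c_[d1,-d2],o2-o1,rcond=None)[0]
    a=o1+s[0]*d1;b=o2+s[1]*d2; return (a+b)/2,np.linalg.norm(a-b)
def proj(c,P):
    q=c['R']@np.asarray(P,float)+c['t']
    if c['n']=='wrist':
        h=np.hypot(q[0],q[1]); k=np.arctan2(h,q[2])/h
        return q[:2]*k*c['f']+[c['cx'],c['cy']]
    return q[:2]/q[2]*c['f']+[c['cx'],c['cy']]
E
python3 - <<'E'
from h import *
for n in('scene','top','wrist'):
    c=cam(n); cv2.imwrite(f'pics/{n}0.png',c['pixels']); print(n,c['f'],-c['R'].T@c['t'])
E
```

```text
pics
scene 464.2087836363243 [1178.51993886  110.29098013  693.61057573]
top 470.33948346338644 [442.04721437 -10.31735829 911.76771943]
wrist 325.19226210127806 [ 293.64708785 -471.94076353  373.12973211]
```

View pics/scene0.png

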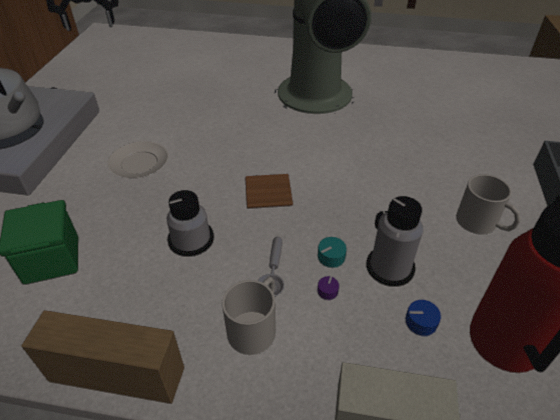

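View pics/top0.png

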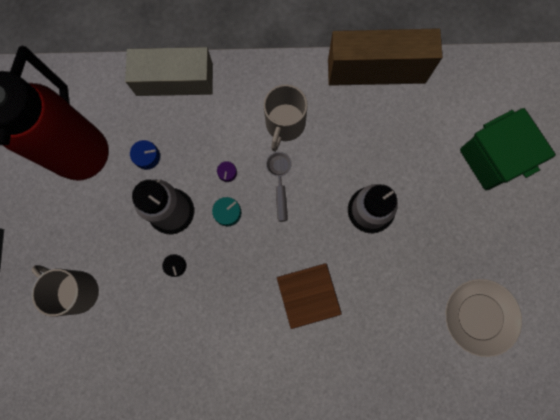

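Scene shows the tall jar with its cap at (404,212) and the short jar at (184,203). In the top view the tall jar's cap is at (151,197), the short jar's at (378,200), a loose small black cap is at (174,265), and the coaster is at (309,296). The tall jar's cap fits: it is black, larger than the loose one, and on the taller jar. Blue, turquoise and purple caps are bystanders. I'll confirm this in one enlarged crop.

Run:
```python
from h import *
s=cam('scene');t=cam('top')
a=cv2.resize(s['pixels'][180:290,340:450],(400,400),interpolation=3)
b=cv2.resize(t['pixels'][160:270,110:220],(400,400),interpolation=3)
im=np.hstack([a,b]).astype(float); im=np.clip(255*(im/255)**.55,0,255).astype('uint8'); cv2.imwrite('pics/crop1.png',im)
# coaster: saturated brown
for c,(x0,y0,x1,y1) in((s,(230,160,310,220)),(t,(265,250,355,340))):
    h=cv2.cvtColor(c['pixels'],cv2.COLOR_BGR2HSV); m=((h[...,1]>110)&(h[...,0]<20)).astype('uint8')
    k=np.zeros_like(m);k[y0:y1,x0:x1]=m[y0:y1,x0:x1]
    ct=max(cv2.findContours(k,0,1)[0],key=cv2.contourArea)
    r=cv2.minAreaRect(ct); ap=cv2.approxPolyDP(ct,6,True)[:,0]
    print(c['n'],cv2.contourArea(ct),r,[np.round(onz(c,*p,10)).tolist()[:2] for p in ap])
print(tri(s,(404,206),t,(151,195)), tri(s,(184,198),t,(381,197)))
print(sense()['tcp_pos'])
```

```text
scene 1292.0 ((268.53369140625, 190.27203369140625), (31.25759506225586, 45.19635772705078), 86.3086166381836) [[379.0, -16.0], [402.0, -104.0], [497.0, -82.0], [475.0, 8.0]]
top 2627.5 ((308.4339599609375, 295.5188903808594), (52.88380813598633, 51.92228698730469), 74.05460357666016) [[493.0, -80.0], [468.0, 11.0], [378.0, -14.0], [402.0, -105.0]]
(array([600.56754304, 214.85306752, 158.52446743]), np.float64(1.6679316416632268)) (array([ 600.43315424, -171.18262571,  114.1251213 ]), np.float64(0.7713959618008229))
[ 217.06111281 -505.1143908   255.93668737]
```

View pics/crop1.png

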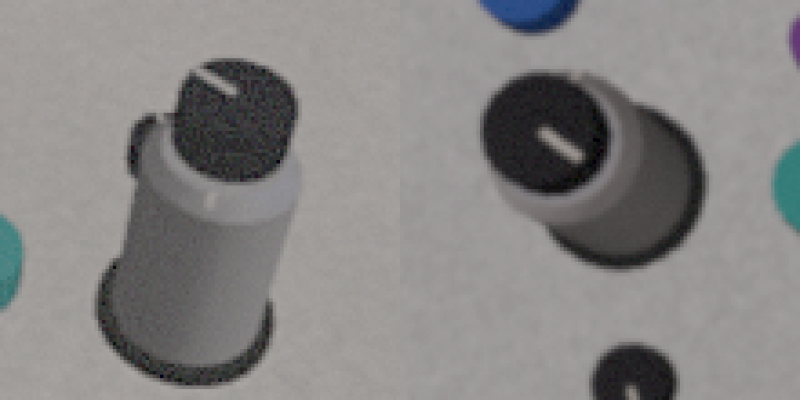

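The crop confirms it: black-capped tall jar, ridge in the top view from crop (540,130) to (582,160), with the pale mark at scene crop (212,198) and top crop (580,75). Next I'll work out the angles.

Run:
```python
from h import *
s=cam('scene');t=cam('top')
g=lambda x,y:(110+x*.275-.4,160+y*.275-.4)
sg=lambda x,y:(340+x*.275-.4,180+y*.275-.4)
cen=onz(t,*g(145,132),159); tip=onz(t,*g(182,160),159); inn=onz(t,*g(140,130),159)
print('center',cen,'tip',tip,'ridge dir',np.degrees(np.arctan2(*(tip-inn)[1::-1])), np.degrees(np.arctan2(*(tip-cen)[1::-1])))
print('scene tip',onz(s,*sg(195,70),159),'inner',onz(s,*sg(237,93),159))
for q in (onz(t,*g(180,75),126),onz(s,*sg(212,198),126)): print('mark',q,np.degrees(np.arctan2(*(q-cen)[1::-1])))
# base circle of the jar at shelf, rough
print(sense()['ee_rot'])
c=cam('wrist'); print(proj(c,[600,215,159]), c['R'])
```

```text
center [599.00603192 216.31093024 159.        ] tip [585.86148776 198.94830086 159.        ] ridge dir -125.62099312438411 -127.12788995477311
scene tip [586.33004272 197.9769827  159.        ] inner [598.55176229 216.90297299 159.        ]
mark [633.31627554 210.64480867 126.        ] -9.377401710526529
mark [634.70813636 211.13206436 126.        ] -8.253626224919293
[[ 9.18801531e-01  3.94719814e-01 -1.26377114e-04]
 [ 3.94719830e-01 -9.18801430e-01  4.33536228e-04]
 [ 5.50098658e-05 -4.48217303e-04 -9.99999898e-01]]
[ -51.16137311 -166.95456678] [[ 3.94729228e-01 -9.18797172e-01 -7.69828008e-04]
 [-8.68780839e-01 -3.73513864e-01  3.25126510e-01]
 [-2.99012859e-01 -1.27668124e-01 -9.45670217e-01]]
```

Call:
{"name": "step_arm", "arguments": {
  "rows": [
    [[40,-32,0,0,0,0],[40,-32,0,0,0,0],[40,-32,0,0,0,0],[40,-32,0,0,0,0],[40,-32,0,0,0,0],[40,-32,0,0,0,0],[40,-32,0,0,0,0],[40,-32,0,0,0,0],[40,-32,0,0,0,0],[40,-32,0,0,0,0],[40,-32,0,0,0,0],[40,-32,0,0,0,0]]
  ],
  "gripper": 1,
  "grip_force": 40
}}

```text
time: 1.9
tcp_pos: [507.3, 38.6, 256.5]
ee_rot: [[0.919, 0.395, 0.001], [0.395, -0.919, -0.0], [0.001, 0.0, -1.0]]
ft_force: [-0.2, -0.9, -1.8]
opening: 85.4
finger_force: 0.0
```

Call:
{"name": "step_arm", "arguments": {
  "rows": [
    [[39,-32,0,0,0,0],[39,-32,0,0,0,0],[39,-32,0,0,0,0],[39,-32,0,0,0,0],[0,0,0,0,0,-0.175],[0,0,0,0,0,-0.175],[0,0,0,0,0,-0.175],[0,0,0,0,0,-0.175],[0,0,0,0,0,-0.175],[0,0,0,0,0,-0.175],[0,0,0,0,0,0],[0,0,0,0,0,0]]
  ]
}}

```text
time: 3.4
tcp_pos: [599.4, 216.1, 256.2]
ee_rot: [[0.117, 0.993, -0.0], [0.993, -0.117, -0.0], [-0.0, -0.0, -1.0]]
ft_force: [-0.1, 0.3, -0.2]
opening: 85.4
finger_force: 0.0
```

Run:
```python
from h import *
c=cam('wrist');s=sense(); print(s['time'],s['tcp_pos'],s['joint_pos'],s['ee_rot']); p=proj(c,[599.5,215.5,159]);print(p,-c['R'].T@c['t'])
x,y=np.clip(p.astype(int),100,[460,320]); im=cv2.resize(c['pixels'][y-100:y+100,x-100:x+100],(600,600),interpolation=3)
im=np.clip(255*(im/255.)**.55,0,255).astype('uint8'); cv2.imwrite('pics/w1.png',im); print(x-100,y-100)
```

```text
3.45 [599.34764196 216.12681334 256.22410355] [2.30311698e-01 4.90475962e-01 5.83353417e-02 1.13876478e+00
 1.31582244e-06 1.91804751e+00] [[ 1.16673140e-01  9.93170362e-01 -1.06497394e-04]
 [ 9.93170367e-01 -1.16673143e-01 -2.36191668e-05]
 [-3.58832421e-05 -1.03014334e-04 -9.99999994e-01]]
[276.70483898 226.81745845] [608.95247519 299.25095982 373.75896817]
176 126
```

View pics/w1.png

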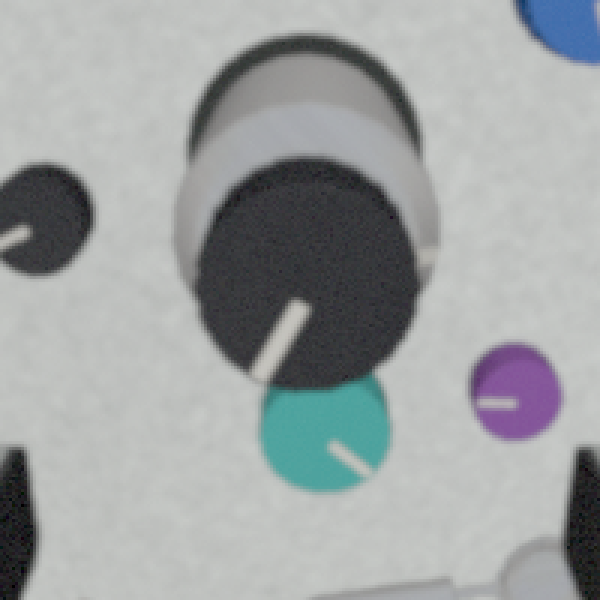

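The wrist crop shows the cap top centred at about (306,284), the ridge from (300,305) to (262,378), and the mark at (428,258). I'll refine with these.

Run:
```python
from h import *
c=cam('wrist'); g=lambda x,y:(176+x/3-.3,126+y/3-.3)
cen=onz(c,*g(306,284),159);a=onz(c,*g(300,305),159);b=onz(c,*g(262,378),159);m=onz(c,*g(428,258),126)
ang=lambda v:np.degrees(np.arctan2(v[1],v[0]))
print(cen,b,np.linalg.norm(b-cen),ang(b-a),ang(b-cen),m,ang(m-cen))
for q in((195,284),(418,284),(306,388),(306,180)):print(onz(c,*g(*q),159)[:2])
t=cam('top'); print(tri(t,(149.5,195.9),c,g(306,284)))
```

```text
[600.7677255  220.26047622 159.        ] [587.29676482 197.18264564 159.        ] 26.72177101778029 -122.49855776898963 -120.27290742425313 [633.06265287 211.68411178 126.        ] -14.872407889104897
[574.79138846 223.27927404]
[627.00334393 217.16024694]
[597.65356378 193.23853526]
[603.65478028 245.22445672]
(array([600.40914277, 218.06508287, 152.89106252]), np.float64(0.2726075877143973))
```

Call:
{"name": "step_arm", "arguments": {
  "rows": [
    [[1.5,1,0,0,0,0],[0,0,40,0,0,0],[0,0,30,0,0,0],[0,0,20,0,0,0],[0,0,10,0,0,0],[0,0,2,0,0,0],[0,0,0,0,0,0]]
  ]
}}

```text
time: 4.42
tcp_pos: [601.1, 217.7, 155.1]
ee_rot: [[0.115, 0.993, 0.001], [0.993, -0.115, 0.0], [0.0, 0.001, -1.0]]
ft_force: [0.6, -0.8, -0.7]
opening: 85.7
finger_force: 0.0
```

Call:
{"name": "step_arm", "arguments": {
  "rows": [
    [[0,0,0,0,0,0],[0,0,0,0,0,0],[0,0,0,0,0,0],[0,0,0,0,0,0],[0,0,0,0,0,0],[0,0,0,0,0,0]]
  ],
  "gripper": -1,
  "grip_force": 40
}}

```text
time: 5.18
tcp_pos: [601.0, 217.6, 155.0]
ee_rot: [[0.115, 0.993, 0.001], [0.993, -0.115, 0.0], [0.0, 0.001, -1.0]]
ft_force: [0.9, -0.8, 6.7]
opening: 52.9
finger_force: 43.0
```

Call:
{"name": "step_arm", "arguments": {
  "rows": [
    [[0,0,0,0,0,-0.175],[0,0,0,0,0,-0.175],[0,0,0,0,0,-0.175],[0,0,0,0,0,-0.175],[0,0,0,0,0,-0.175],[0,0,0,0,0,-0.175],[0,0,0,0,0,0],[0,0,0,0,0,0]]
  ]
}}

```text
time: 6.18
tcp_pos: [601.2, 217.7, 155.0]
ee_rot: [[-0.805, 0.594, 0.002], [0.594, 0.805, 0.001], [-0.001, 0.001, -1.0]]
ft_force: [0.3, -0.4, 6.1]
opening: 52.7
finger_force: 43.1
```

Call:
{"name": "step_arm", "arguments": {
  "rows": [
    [[0,0,0,0,0,0],[0,0,0,0,0,0],[0,0,0,0,0,0],[0,0,0,0,0,0],[0,0,0,0,0,0]]
  ],
  "gripper": 1
}}

```text
time: 6.8
tcp_pos: [600.5, 217.5, 154.2]
ee_rot: [[-0.805, 0.594, -0.0], [0.594, 0.805, -0.0], [0.0, -0.0, -1.0]]
ft_force: [-0.6, 0.8, 0.5]
opening: 85.4
finger_force: 0.0
```

Call:
{"name": "step_arm", "arguments": {
  "rows": [
    [[0,0,-30,0,0,0],[0,0,-40,0,0,0],[0,0,-30,0,0,0],[0,0,0,0,0,0.175],[0,0,0,0,0,0.175],[0,0,0,0,0,0.175],[0,0,0,0,0,0.175],[0,0,0,0,0,0.175],[0,0,0,0,0,0.175],[0,0,0,0,0,0],[0,0,0,0,0,0]]
  ]
}}

```text
time: 8.18
tcp_pos: [600.5, 217.5, 254.3]
ee_rot: [[0.112, 0.994, -0.0], [0.994, -0.112, -0.0], [-0.0, -0.0, -1.0]]
ft_force: [0.3, 0.2, 0.9]
opening: 85.2
finger_force: 0.0
```

Run:
```python
from h import *
c=cam('wrist');s=sense(); print(s['time'],s['tcp_pos'],s['joint_pos'])
im=cv2.resize(c['pixels'][126:326,176:376],(600,600),interpolation=3)
im=np.clip(255*(im/255.)**.55,0,255).astype('uint8'); cv2.imwrite('pics/w2.png',im)
```

```text
8.225 [600.54712646 217.4976434  254.2836207 ] [2.31981551e-01 4.94480051e-01 5.98631188e-02 1.13616638e+00
 6.53920592e-06 1.91586948e+00]
```

View pics/w2.png

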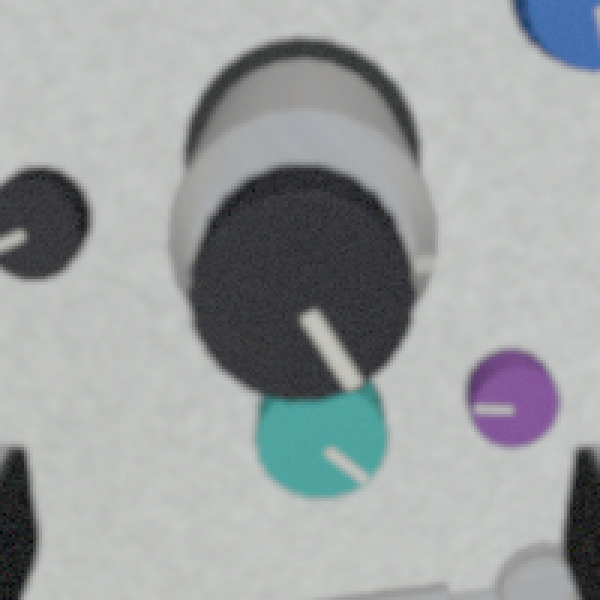

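The ridge now runs from (308,314) to (353,388), so the cap has turned. The mark is at (424,265) and the cap centre at about (302,293). Next: how much turn is left.

Run:
```python
from h import *
c=cam('wrist'); g=lambda x,y:(176+x/3-.3,126+y/3-.3)
ang=lambda v:np.degrees(np.arctan2(v[1],v[0]))
cen=onz(c,*g(302,293),159);a=onz(c,*g(310,314),159);b=onz(c,*g(353,388),159);m=onz(c,*g(426,265),126)
print(cen,b,ang(b-a),ang(b-cen),m,ang(m-cen),ang(m-[600.5,217.5,0]))
```

```text
[600.81517766 220.25068731 159.        ] [610.35866421 194.26886705 159.        ] -68.05354797149225 -69.83100903480334 [633.37544012 211.97189553 126.        ] -14.265766722200238 -9.545162172196177
```

Call:
{"name": "step_arm", "arguments": {
  "rows": [
    [[0,0,40,0,0,0],[0,0,30,0,0,0],[0,0,20,0,0,0],[0,0,9,0,0,0],[0,0,1,0,0,0],[0,0,0,0,0,0]]
  ]
}}

```text
time: 9.02
tcp_pos: [601.1, 217.7, 155.2]
ee_rot: [[0.114, 0.993, 0.001], [0.993, -0.114, 0.0], [0.001, 0.001, -1.0]]
ft_force: [0.1, -0.1, 0.3]
opening: 85.5
finger_force: 0.0
```

Call:
{"name": "step_arm", "arguments": {
  "rows": [
    [[0,0,0,0,0,0],[0,0,0,0,0,0],[0,0,0,0,0,0],[0,0,0,0,0,0],[0,0,0,0,0,0],[0,0,0,0,0,0]]
  ],
  "gripper": -1
}}

```text
time: 9.78
tcp_pos: [600.9, 217.6, 155.0]
ee_rot: [[0.115, 0.993, 0.001], [0.993, -0.115, 0.0], [0.0, 0.001, -1.0]]
ft_force: [-1.6, -0.5, 5.7]
opening: 53.1
finger_force: 42.0
```

Call:
{"name": "step_arm", "arguments": {
  "rows": [
    [[0,0,0,0,0,-0.172],[0,0,0,0,0,-0.172],[0,0,0,0,0,-0.172],[0,0,0,0,0,-0.172],[0,0,0,0,0,-0.172],[0,0,0,0,0,-0.172],[0,0,0,0,0,0],[0,0,0,0,0,0]]
  ]
}}

```text
time: 10.78
tcp_pos: [601.2, 217.7, 155.0]
ee_rot: [[-0.792, 0.61, 0.002], [0.61, 0.792, 0.0], [-0.001, 0.001, -1.0]]
ft_force: [-0.6, -0.4, 4.3]
opening: 53.1
finger_force: 42.1
```

Run:
```python
from h import *
c=cam('top');s=sense(); print(s['time'],s['tcp_pos'],s['torque'],s['ft_force'])
w=cam('wrist')
a=cv2.resize(w['pixels'][126:326,176:376],(400,400),interpolation=3);b=cv2.resize(cam('scene')['pixels'][170:270,350:450],(400,400),interpolation=3)
im=np.clip(255*(np.hstack([a,b])/255.)**.55,0,255).astype('uint8'); cv2.imwrite('pics/w3.png',im)
```

```text
10.825 [601.18967167 217.69283619 155.00504076] [-0.00678651  0.01095496  0.00790364] [0.06646174 0.63909412 4.85111721]
```

View pics/w3.png

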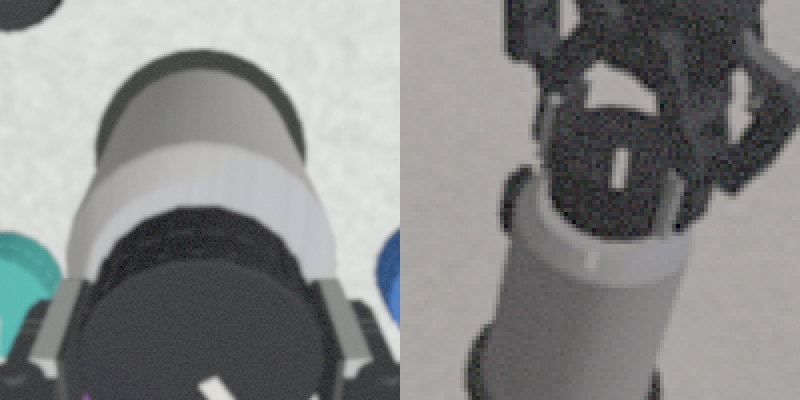

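In the scene crop the ridge runs from (624,150) to (618,188), toward the mark at (592,258). I'll measure the angle left.

Run:
```python
from h import *
c=cam('scene'); g=lambda x,y:(350+(x-400)/4-.4,170+y/4-.4)
ang=lambda v:np.degrees(np.arctan2(v[1],v[0]))
a=onz(c,*g(623,148),159);b=onz(c,*g(617,189),159);m=onz(c,*g(592,258),126)
print(a,b,ang(b-a),m,[ang(m-[600.7,y,0]) for y in(215,217.5)])
```

```text
[601.83924968 217.78574324 159.        ] [626.46348359 214.98175651 159.        ] -6.4963469902622135 [634.90749452 210.64171288 126.        ] [np.float64(-7.260786318139554), np.float64(-11.336967795745986)]
```

Ridge and mark agree to within about 5°, so I'll lift.

Call:
{"name": "step_arm", "arguments": {
  "rows": [
    [[0,0,-3,0,0,0],[0,0,-3,0,0,0],[0,0,-4,0,0,0]]
  ]
}}

```text
time: 11.35
tcp_pos: [599.9, 217.3, 163.7]
ee_rot: [[-0.793, 0.609, -0.002], [0.609, 0.793, -0.0], [0.001, -0.001, -1.0]]
ft_force: [0.2, -0.6, -1.4]
opening: 53.1
finger_force: 42.0
```

Call:
{"name": "step_arm", "arguments": {
  "rows": [
    [[0,0,-10,0,0,0],[0,0,-20,0,0,0],[0,0,-30,0,0,0],[0,0,-32,0,0,0],[0,0,0,0,0,0]]
  ]
}}

```text
time: 11.98
tcp_pos: [602.1, 217.9, 259.7]
ee_rot: [[-0.794, 0.608, 0.006], [0.608, 0.794, 0.001], [-0.004, 0.005, -1.0]]
ft_force: [-0.3, 0.2, -1.5]
opening: 53.3
finger_force: 42.2
```

Call:
{"name": "step_arm", "arguments": {
  "rows": [
    [[-4.7,-44.3,0,0,0,0],[-4.7,-44.3,0,0,0,0],[-4.7,-44.3,0,0,0,0],[-4.7,-44.3,0,0,0,0],[-4.7,-44.3,0,0,0,0],[-4.7,-44.3,0,0,0,0],[-4.7,-44.3,0,0,0,0],[0,0,0,0,0,0],[0,0,60,0,0,0],[0,0,50,0,0,0],[0,0,30,0,0,0],[0,0,0,0,0,0]]
  ]
}}

```text
time: 13.48
tcp_pos: [435.9, -47.4, 114.1]
ee_rot: [[-0.794, 0.608, -0.006], [0.608, 0.794, 0.002], [0.006, -0.002, -1.0]]
ft_force: [0.2, 0.3, -0.7]
opening: 53.0
finger_force: 42.4
```

Run:
```python
from h import *
s=sense(); print(s['time'],s['tcp_pos'],s['opening'],s['finger_force'])
c=cam('scene'); p=proj(c,s['tcp_pos']-[0,0,11]);print(p); x,y=(p-50).astype(int)
a=cv2.resize(c['pixels'][y:y+100,x:x+100],(600,600),interpolation=3);print(x,y)
im=np.clip(255*(a/255.)**.55,0,255).astype('uint8'); cv2.imwrite('pics/s4.png',im)
```

```text
13.475 [435.91236898 -47.39811681 114.05238206] 52.989344992790194 42.41703864187002
[267.99567979 155.19048774]
217 105
```

View pics/s4.png

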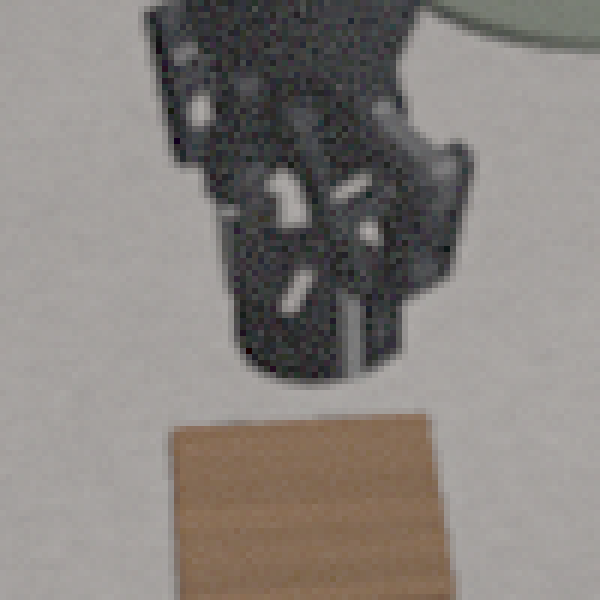

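The crop shows the cap held upright, ridge at (297,290), lower rim at (315,380), over the coaster. Lowering.

Call:
{"name": "step_arm", "arguments": {
  "rows": [
    [[0,0,30,0,0,0],[0,0,25,0,0,0],[0,0,12,0,0,0],[0,0,4,0,0,0],[0,0,0,0,0,0],[0,0,0,0,0,0]]
  ]
}}

```text
time: 14.28
tcp_pos: [438.7, -48.8, 46.0]
ee_rot: [[-0.794, 0.608, 0.001], [0.608, 0.794, -0.0], [-0.001, 0.001, -1.0]]
ft_force: [-0.4, 0.5, -0.0]
opening: 53.2
finger_force: 42.5
```

Call:
{"name": "step_arm", "arguments": {
  "rows": [
    [[0,0,1.5,0,0,0],[0,0,1.5,0,0,0],[0,0,0,0,0,0]]
  ]
}}

```text
time: 14.65
tcp_pos: [438.0, -48.6, 42.2]
ee_rot: [[-0.794, 0.608, -0.0], [0.608, 0.794, 0.0], [0.0, -0.0, -1.0]]
ft_force: [-0.3, 0.3, -0.7]
opening: 53.0
finger_force: 42.5
```

Call:
{"name": "step_arm", "arguments": {
  "rows": [
    [[0,0,1.5,0,0,0],[0,0,1.5,0,0,0],[0,0,1,0,0,0],[0,0,0,0,0,0]]
  ]
}}

```text
time: 15.15
tcp_pos: [437.9, -48.6, 38.2]
ee_rot: [[-0.794, 0.608, -0.0], [0.608, 0.794, 0.0], [0.0, -0.0, -1.0]]
ft_force: [0.3, 0.1, 0.3]
opening: 53.1
finger_force: 42.5
```

Call:
{"name": "step_arm", "arguments": {
  "rows": [
    [[0,0,1,0,0,0],[0,0,0,0,0,0],[0,0,0,0,0,0]]
  ]
}}

```text
time: 15.52
tcp_pos: [438.0, -48.6, 37.3]
ee_rot: [[-0.794, 0.608, -0.0], [0.608, 0.794, 0.0], [0.0, -0.0, -1.0]]
ft_force: [0.7, 0.1, -0.3]
opening: 53.5
finger_force: 42.5
```

Call:
{"name": "step_arm", "arguments": {
  "rows": [
    [[0,0,1,0,0,0],[0,0,0,0,0,0],[0,0,0,0,0,0]]
  ]
}}

```text
time: 15.9
tcp_pos: [438.0, -48.6, 36.3]
ee_rot: [[-0.794, 0.608, -0.0], [0.608, 0.794, 0.0], [0.0, -0.0, -1.0]]
ft_force: [-0.0, -0.6, -0.9]
opening: 53.1
finger_force: 42.5
```

Call:
{"name": "step_arm", "arguments": {
  "rows": [
    [[0,0,0.7,0,0,0],[0,0,0,0,0,0],[0,0,0,0,0,0]]
  ]
}}

```text
time: 16.27
tcp_pos: [438.1, -48.7, 36.0]
ee_rot: [[-0.794, 0.608, 0.0], [0.608, 0.794, -0.0], [-0.0, 0.0, -1.0]]
ft_force: [-1.4, 0.4, 5.3]
opening: 53.3
finger_force: 43.1
```

Call:
{"name": "step_arm", "arguments": {
  "rows": [
    [[0,0,0.7,0,0,0],[0,0,0,0,0,0],[0,0,0,0,0,0]]
  ]
}}

```text
time: 16.65
tcp_pos: [438.1, -48.6, 35.9]
ee_rot: [[-0.794, 0.608, 0.0], [0.608, 0.794, -0.0], [-0.001, 0.0, -1.0]]
ft_force: [-3.9, 1.6, 14.4]
opening: 53.2
finger_force: 44.0
```

Contact made. Relax slightly, open, then rise.

Call:
{"name": "step_arm", "arguments": {
  "rows": [
    [[0,0,-0.8,0,0,0],[0,0,0,0,0,0]]
  ]
}}

```text
time: 16.9
tcp_pos: [438.3, -48.7, 36.0]
ee_rot: [[-0.794, 0.608, 0.001], [0.608, 0.794, -0.0], [-0.001, 0.0, -1.0]]
ft_force: [-0.3, 0.4, 6.8]
opening: 53.4
finger_force: 43.1
```

Call:
{"name": "step_arm", "arguments": {
  "rows": [
    [[0,0,0,0,0,0],[0,0,0,0,0,0],[0,0,0,0,0,0],[0,0,0,0,0,0],[0,0,0,0,0,0],[0,0,-10,0,0,0],[0,0,-30,0,0,0],[0,0,-50,0,0,0],[0,0,-50,0,0,0],[0,0,0,0,0,0],[0,0,0,0,0,0]]
  ],
  "gripper": 1
}}

```text
time: 18.27
tcp_pos: [437.8, -48.6, 175.9]
ee_rot: [[-0.794, 0.608, 0.001], [0.608, 0.794, -0.0], [-0.0, 0.0, -1.0]]
ft_force: [-0.7, 0.3, -0.4]
opening: 85.4
finger_force: 0.0
```

Run:
```python
from h import *
s=sense(); print(s['time'],s['tcp_pos'],s['opening'])
c=cam('scene'); p=proj(c,[437,-48,25]); x,y=(p-50).astype(int);print(x,y)
a=cv2.resize(c['pixels'][y:y+100,x:x+100],(600,600),interpolation=3)
im=np.clip(255*(a/255.)**.55,0,255).astype('uint8'); cv2.imwrite('pics/s5.png',im)
```

```text
18.275 [437.82956769 -48.58183494 175.91008779] 85.39659128522784
218 133
```

View pics/s5.png

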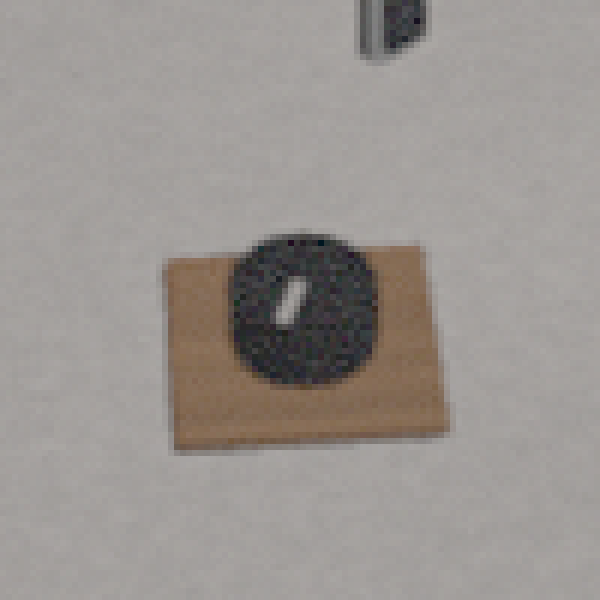

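The cap stands upright in the middle of the coaster, with its ridge at (290,300) and the rim at (304,385). The fingers are clear.

```bash
python3 -c "
from station import *
print(finish_job())"
```

```text
the job is handed in; nothing more can be done
None
```

I unscrewed the taller jar's black cap in two twists with a fresh grip between them, lifted it straight off, lowered it right way up onto the middle of the coaster and let go; the job was handed in at about 18 s, with no verdict returned.

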